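# Snap shut the keeping box for gilded rosettes

### The arm

A 7-joint arm with a two-finger parallel gripper is mounted at the origin on the work surface. World frame = base frame: x ahead of the robot, y to its left, z up, the work surface at z = 0. Lengths are in m, angles in degrees, forces in N, time in s.
With the tool pointing down it reaches from about 0.425 to 0.825 m from the base axis. Payload 3.6 kg.
Tool frame: the origin (TCP) lies where the fingers leave the gripper's body, on its centre line; the fingertips stand 73 mm ahead of it and the grasp point (between the pads) lies 54 mm ahead of it (arm.tcp_to_grasp is the distance from the TCP to the grasp point, in m); z points along the fingers, y is the direction in which the jaws open and shut (so a half turn about z gives the same grasp; the last joint's range is limited). The gripper opens to 85 mm and grips with 20 to 120 N. Pads are 22 mm wide; open, the fingers measure 114 mm over their backs; the gripper's body (76 mm by 85 mm) begins 54 mm behind the grasp point. The pads swing forward as they close: fully open they stand 13 mm farther back than shut.
Start: joints at [61.908, 35.231, -0.722, 81.555, 0.464, 63.22, -2.315], TCP at [0.291, -0.581, 0.304] pointing down, gripper open.
Joint ranges: [-178.69, 178.69], [-17.37, 117.87], [-77.05, 75.6], [15.02, 138.74], [-78.02, 258.01], [0.78, 113.62], [-162.83, 162.83]. Speed limits (degrees/s): [159.86, 159.86, 180, 180, 180, 180, 180].

### API

Orientations are given as a 3x3 rotation matrix whose columns are the frame's x, y, z axes.
In Python, from plant import arm, viewer, job gives the robot as it stands.
- The arm moves only by the shell command python3 -m creep 'ROWS' [OPENING]. ROWS is JSON, a list of rows, each an object of numbers: "x", "y", "z": the shift along the tool's x, y, z in cm; "spin": the turn about the tool's z in units of 6 degrees (1.0 is 6 degrees). In form: [{"x": .., "y": .., "z": .., "spin": ..}, ...]. A call has 1 to 12 rows; each row is the pose to reach, as a shift and turn from the pose measured when the call began, along the tool's axes at that moment; what a row does not reach only later rows make up. A row lasts 1/12 s, in which the tool goes at most 41.7 mm and 7.16 degrees, less where a joint would pass 70% of its speed; a pose out of reach is approached as far as the arm can. A call with a gripper value outside its range is refused whole. OPENING is the opening, from 0 (shut) to 1 (fully open), set as the call begins (- or left out, the last holds). The fingers move at their own pace and stop on an object; the grip force is fixed at half the most. Time passes only in rows, so rows that repeat a pose let the fingers close. It gives the time, the measured TCP pose, the force and the opening at its end, in the units of the state.
- arm.sense(): the state, without advancing time (a new reading comes with each control period).
- viewer.get_image(name): name is "scene" or "top" or "wrist"; returns the picture (480x640x3 uint8, red, green, blue); there is no depth.
- viewer.camera_params(name): a dict with "intrinsics" (3x3 intrinsics, pixels), "world_to_cam" (4x4, takes a point from world to camera coordinates); the wrist camera has in their place "mount" (4x4, takes a point from camera to tool coordinates, whose origin is the TCP and whose axes are the flange's). Camera axes: x right, y up, looking along -z (the intrinsics and any distortion apply to the point x, -y, -z); pixel columns grow to the right and rows downward; lengths in m; the calibration is good to about 2 mm. A picture is of the moment at which its call begins: read the wrist's pose just before it. camera_params takes no time and is no camera call.
- job.finish_job(): hands the job in, once; it reports no verdict.
The state is a dict: "time_s": time; "q": joint angles; "qvel": joint speeds; "effort": joint torques, N m; "tool_pos": TCP position; "ee_rot": TCP orientation; "ft_force": force on the tool from outside, world axes, zero at the start; "wrist_torque": the same for the moment, N m; "width": finger opening in m.
Only numpy, scipy, OpenCV 4.12 (cv2) and the standard library are available. Lean on these libraries where they do the work, as an engineer would, in place of code of your own. Each camera call takes 0.05 s, during which the arm holds its last target.

### The job

Lock the lid of the keeping box that holds the gilded rosettes: press down each of the four raised blue snap tabs around its rim, including the one under the lamp bar, until every one has snapped flat against the lid and stays there. Do not bump the lamp hard, and leave the other things on the bench where they stand.

Things in the scene. Friction and masses are not known exactly. Their poses are not given: they have to be found in the camera images.
- keeper: keeping box, fixed in a cradle on the bench: white, grey lid rim, clear window, 174 mm (its x) by 204 mm (its y), flat lid top 86 mm above the bench. Origin: on the bench under the box centre; x points from the near to the far (lamp) side, y to its left, z up. One blue snap tab on each side of the lid; the left and right ones sit 25 mm nearer than the box middle.
- lamp: fixed bridge lamp: bar 36 mm wide, 500 mm long along the box's y, underside 240 mm, top 262 mm above the bench, on 16 mm posts (60 mm feet) 235 mm either side of its middle. Origin: on the bench under the bar's middle; axes as the box's. It hangs over the far tab (its middle line 10 to 18 mm further out than the press point), so press that tab with the tool leaning back to the near side, some 25 to 45 degrees.
- tab_near (a joint): hinge of the near snap tab, rad: 0 = raised 30 deg (open), 0.52 = flat on the lid (engaged). It stays up by itself, gives way at about 7 N pressed on its ribs, then ever more easily, and past about 0.36 snaps home by itself and stays; let go earlier, it springs back up.
- press_near (a point): where to press the near tab: middle of the three white ribs on its top face. In the box's frame it lies to -x. It moves with the tab: 104 mm above the bench when open, 90 mm when flat, and 5 mm further out. The tab is 50 mm wide along the rim and 38 mm long, 4 mm thick, hinged 18 mm inside the lid's edge; its hinge is 28 mm from this point, its free outer end 10 mm.
- tab_left (a joint): hinge of the left snap tab, rad: 0 = raised 30 deg (open), 0.52 = flat on the lid (engaged). It stays up by itself, gives way at about 7 N pressed on its ribs, then ever more easily, and past about 0.36 snaps home by itself and stays; let go earlier, it springs back up.
- press_left (a point): where to press the left tab: middle of the three white ribs on its top face. In the box's frame it lies to +y. It moves with the tab: 104 mm above the bench when open, 90 mm when flat, and 5 mm further out. The tab is 50 mm wide along the rim and 38 mm long, 4 mm thick, hinged 18 mm inside the lid's edge; its hinge is 28 mm from this point, its free outer end 10 mm.
- tab_right (a joint): hinge of the right snap tab, rad: 0 = raised 30 deg (open), 0.52 = flat on the lid (engaged). It stays up by itself, gives way at about 7 N pressed on its ribs, then ever more easily, and past about 0.36 snaps home by itself and stays; let go earlier, it springs back up.
- press_right (a point): where to press the right tab: middle of the three white ribs on its top face. In the box's frame it lies to -y. It moves with the tab: 104 mm above the bench when open, 90 mm when flat, and 5 mm further out. The tab is 50 mm wide along the rim and 38 mm long, 4 mm thick, hinged 18 mm inside the lid's edge; its hinge is 28 mm from this point, its free outer end 10 mm.
- tab_far (a joint): hinge of the far snap tab, rad: 0 = raised 30 deg (open), 0.52 = flat on the lid (engaged). It stays up by itself, gives way at about 7 N pressed on its ribs, then ever more easily, and past about 0.36 snaps home by itself and stays; let go earlier, it springs back up.
- press_far (a point): where to press the far tab: middle of the three white ribs on its top face. In the box's frame it lies to +x, under the lamp bar. It moves with the tab: 104 mm above the bench when open, 90 mm when flat, and 5 mm further out. The tab is 50 mm wide along the rim and 38 mm long, 4 mm thick, hinged 18 mm inside the lid's edge; its hinge is 28 mm from this point, its free outer end 10 mm.
- size_jar: amber glass jar with brass cap, 60 mm across, 85 mm high; origin centre of underside. Bystander.
- tin: green and metal tin, 66 mm across, 100 mm high; origin centre of underside. Bystander.
- finial: gilded turned finial, 60 mm across at the foot, 88 mm high; origin centre of underside. Bystander.
- brush: red-handled brush lying flat on the bench to the right of the box, less than 25 mm high; origin at the middle of its underside. Bystander.

How it is judged (in metres and radians):
At the end, for the whole second after the job is handed in: All four tabs (near, left, right, far) are snapped down, each joint above 0.45 rad of its 0.52, and stay so (value of joint each of tab_near, tab_left, tab_right, tab_far above 0.45 rad); the robot touches nothing.
It fails at once if a bystander (jar, tin, finial, brush) is pushed more than 40 mm from its place (distance of any of size_jar, tin, finial, brush from where it was at the start of the episode above 0.04 m).
It fails at once if a standing bystander (jar, tin, finial) is knocked over (angle between any of size_jar, tin, finial's own z axis and vertical above 0.6 rad).
It fails at once if the lamp is bumped with more than 20 N (contact force between any of the arm, the fingers and lamp above 20 N).
It also fails if it takes over 54 s, if anything falls off the work surface, if the arm or the gripper's body presses on something with over 40 N, if the wrist force passes 120 N, or if a joint passes its speed limit or range.

## Working session

There is one attempt and no reset: what is moved stays moved. The work goes in short steps, Python scripts to look and compute and a shell command to move; the robot and the scene stay as the last step left them, time stands still between calls to the robot, and variables do not carry over. Pictures are saved under pics/ and viewed, and the job is handed in when it is done.

```bash
ls; mkdir -p pics; python3 - <<'E'
from plant import arm,viewer,job
import cv2,numpy as np
np.set_printoptions(precision=4,suppress=True)
s=arm.sense();print(s)
for n in("scene","top","wrist"):
    im=viewer.get_image(n);cv2.imwrite(f"pics/{n}0.png",im[...,::-1]);print(n,viewer.camera_params(n))
E
```

```text
pics
{'time_s': 0.0, 'q': array([61.9072, 35.2907, -0.7232, 81.6437,  0.4641, 63.2222, -2.3151]), 'qvel': array([-0.0255, -0.0643,  0.0071,  0.0474,  0.0184, -0.0202, -0.0108]), 'effort': array([  0.    , -46.9214,   0.2591, -17.1036,   0.01  ,   0.0098,
         0.    ]), 'tool_pos': array([ 0.2905, -0.5808,  0.3027]), 'ee_rot': array([[ 0.8943,  0.4474, -0.0012],
       [ 0.4474, -0.8943,  0.0024],
       [-0.    , -0.0027, -1.    ]]), 'ft_force': array([ 0.0791, -0.5878, -0.9199]), 'wrist_torque': array([ 0.0241,  0.0288, -0.0114]), 'width': 0.08526893942808965}
scene {'intrinsics': array([[587.1297,   0.    , 313.4913],
       [  0.    , 587.1297, 241.5566],
       [  0.    ,   0.    ,   1.    ]]), 'world_to_cam': array([[ 0.935 ,  0.3545, -0.0053, -0.5643],
       [-0.3136,  0.8338,  0.4544,  0.0668],
       [ 0.1655, -0.4232,  0.8908, -1.3775],
       [ 0.    ,  0.    ,  0.    ,  1.    ]])}
top {'intrinsics': array([[496.4626,   0.    , 320.6538],
       [  0.    , 496.4626, 246.3788],
       [  0.    ,   0.    ,   1.    ]]), 'world_to_cam': array([[-0.0215, -0.9998, -0.0042,  0.0645],
       [ 0.9981, -0.0217,  0.0569, -0.5688],
       [-0.057 , -0.003 ,  0.9984, -1.3278],
       [ 0.    ,  0.    ,  0.    ,  1.    ]])}
wrist {'intrinsics': array([[385.0844,   0.    , 317.6842],
       [  0.    , 385.0844, 246.2359],
       [  0.    ,   0.    ,   1.    ]]), 'mount': array([[ 0.0001,  0.9456,  0.3254,  0.0843],
       [ 1.    , -0.0002,  0.0002, -0.0001],
       [ 0.0002,  0.3254, -0.9456, -0.0706],
       [ 0.    ,  0.    ,  0.    ,  1.    ]])}
```

View pics/scene0.png

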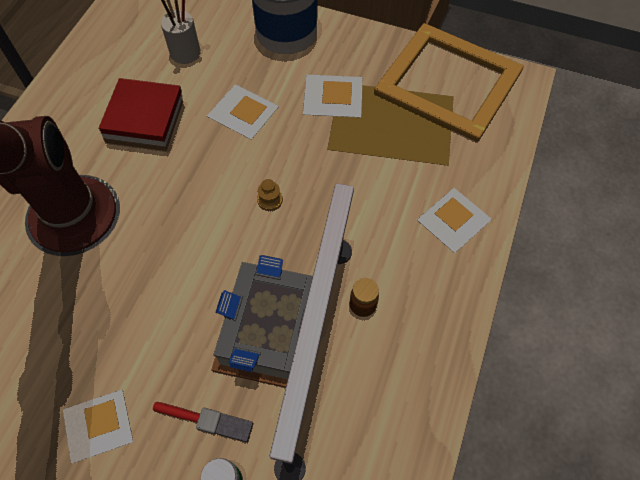

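View pics/top0.png

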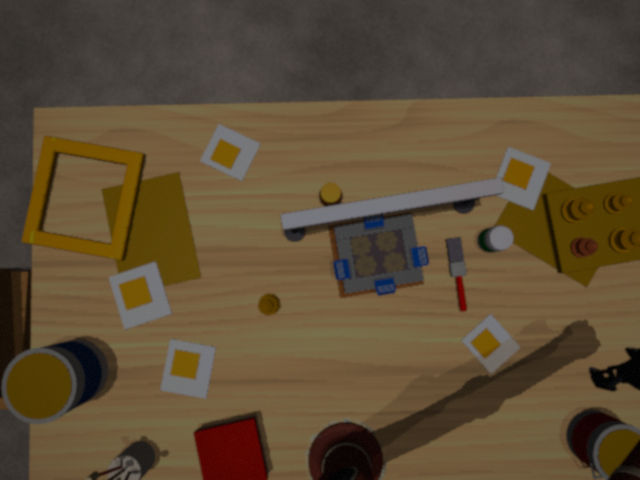

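View pics/wrist0.png

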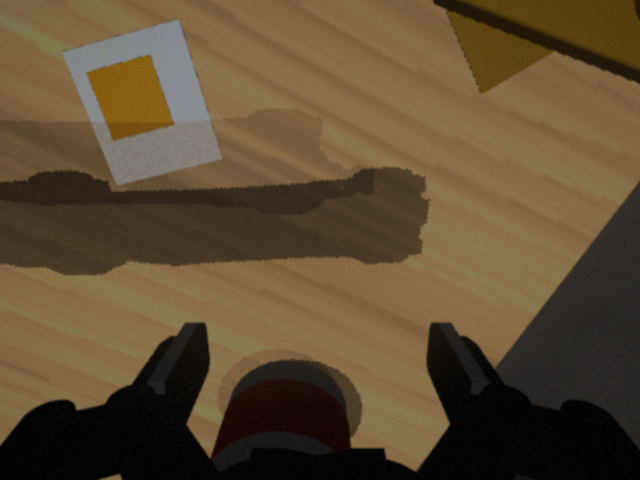

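```bash
python3 -m creep --help 2>&1 | head -30
```

```text
invalid input: not JSON, or not a number
```

```bash
cat > h.py <<'E'
from plant import arm,viewer,job
import cv2,numpy as np
np.set_printoptions(precision=4,suppress=True)
def proj(n,P,im=None):
    c=viewer.camera_params(n);T=c["world_to_cam"];K=c["intrinsics"]
    P=np.atleast_2d(P);C=P@T[:3,:3].T+T[:3,3]
    return np.c_[K[0,0]*C[:,0]/-C[:,2]+K[0,2],K[1,1]*C[:,1]/C[:,2]+K[1,2]]
def ray(n,uv,z):
    c=viewer.camera_params(n);T=c["world_to_cam"];K=c["intrinsics"]
    d=np.array([(uv[0]-K[0,2])/K[0,0],-(uv[1]-K[1,2])/K[1,1],-1]);R=T[:3,:3];o=-R.T@T[:3,3];d=R.T@d
    return o+d*(z-o[2])/d[2]
E
python3 - <<'E'
from h import *
from scipy.optimize import least_squares
tabs=np.array([[-85.5,0,99],[-25,100.5,99],[-25,-100.5,99],[85.5,0,99]])/1e3
for n in("top","scene"):
    im=cv2.imread(f"pics/{n}0.png");h=cv2.cvtColor(im,cv2.COLOR_BGR2HSV)
    m=((abs(h[...,0].astype(int)-110)<12)&(h[...,1]>150)&(h[...,2]>60)).astype('uint8')
    m=cv2.morphologyEx(m,cv2.MORPH_CLOSE,np.ones((5,5)))
    k,_,st,c=cv2.connectedComponentsWithStats(m)
    for i in range(1,k):
        if st[i,4]>40: print(n,st[i],c[i],ray(n,c[i],.099))
    x0,y0=(320,180) if n=="top" else (200,170)
    cr=im[y0:y0+(130 if n=="top" else 300),x0:x0+(200 if n=="top" else 160)]
    f=4 if n=="top" else 2
    cv2.imwrite(f"pics/crop_{n}.png",cv2.resize(cr,None,fx=f,fy=f))
E
```

```text
top [365 218  19  11 129] [373.6357 223.5969] [ 0.6205 -0.0841  0.099 ]
top [411 248  11  19 131] [415.8321 256.4733] [ 0.5345 -0.1888  0.099 ]
top [334 260  16  19 149] [342.9799 268.3423] [ 0.5084 -0.0034  0.099 ]
top [375 278  19  16 154] [383.7013 284.4481] [ 0.4655 -0.1053  0.099 ]
scene [257 256  26  21 409] [269.3985 265.8655] [ 0.5083 -0.0027  0.099 ]
scene [216 291  24  28 430] [228.0023 304.3488] [ 0.4638 -0.1092  0.099 ]
scene [229 349  30  23 329] [243.2492 359.4894] [ 0.5374 -0.2007  0.099 ]
```

View pics/crop_top.png

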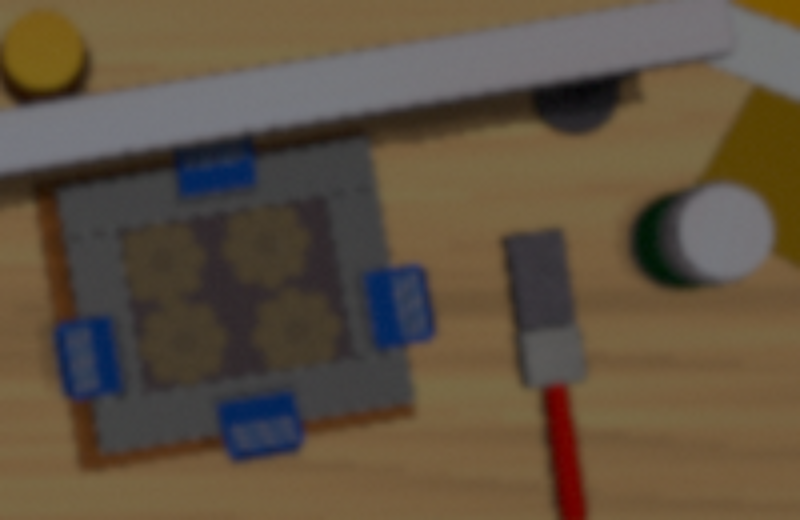

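View pics/crop_scene.png

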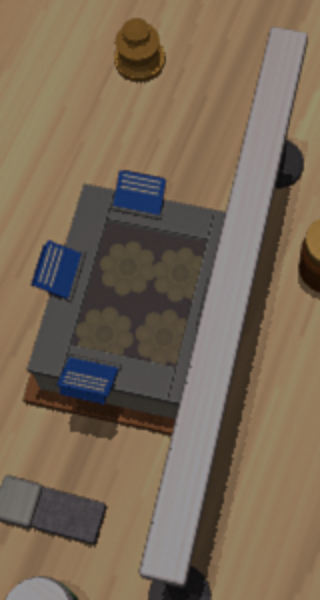

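```bash
cat > fit.py <<'E'
from h import *
from scipy.optimize import least_squares
def tab(d,h,off,ho=0.090):
    # hinge corners, outer corners (38 long)
    out=[]
    for r in(0,.038):
        for s in(-.025,.025):
            a=h+r*np.cos(np.pi/6);z=ho+r*.5
            p=d*a+np.array([-d[1],d[0]])*s
            if off: p=p+np.array([-.025,0])
            out.append([*p,z])
    return np.array(out)
D={'near':(np.array([-1.,0]),.069,0),'left':(np.array([0,1.]),.084,1),'right':(np.array([0,-1.]),.084,1),'far':(np.array([1.,0]),.069,0)}
T={k:tab(*v) for k,v in D.items()}
lid=np.array([[.087,.102,.086],[.087,-.102,.086],[-.087,-.102,.086],[-.087,.102,.086]])
def W(p,P):
    c,s=np.cos(p[2]),np.sin(p[2]);return P@np.array([[c,-s,0],[s,c,0],[0,0,1]]).T+[p[0],p[1],0]
top=lambda a:np.array(a)/4.+[320,180]
sc=lambda a:np.array(a)/2.+[200,170]
obs=[("top",T['near'].mean(0),top([[263,427]])[0]),("top",T['left'].mean(0),top([[89,357]])[0]),("top",T['right'].mean(0),top([[402,305]])[0]),
("scene",T['left'].mean(0),sc([[140,193]])[0]),("scene",T['near'].mean(0),sc([[57,269]])[0]),("scene",T['right'].mean(0),sc([[90,381]])[0])]
for P,o in zip(lid,top([[58,190],[367,137],[412,406],[100,452]])): obs.append(("top",P,o))
f=lambda p:np.concatenate([proj(n,W(p,P))[0]-o for n,P,o in obs])
r=least_squares(f,[.54,-.1,.14]);K=r.x
bar=np.array([[.018,.25,.262],[-.018,.25,.262],[-.018,-.25,.262],[.018,-.25,.262]])
obsL=[("scene",P,o) for P,o in zip(bar,sc([[306,34],[275,30],[143,573],[185,583]]))]+[("top",P,np.array(o,float)) for P,o in zip(bar,[[281,214],[284,229],[503,194],[500,179]])]
g=lambda p:np.concatenate([proj(n,W(p,P))[0]-o for n,P,o in obsL])
rl=least_squares(g,[.63,-.1,.14]);L=rl.x
if __name__=="__main__":
    print(K,np.degrees(K[2]));print(r.fun.reshape(-1,2));print(L,np.degrees(L[2]));print(rl.fun.reshape(-1,2))
    c,s=np.cos(K[2]),np.sin(K[2]);print("lamp in box",np.array([[c,s],[-s,c]])@(L[:2]-K[:2]))
    for k,(d,h,o) in D.items():
        a=d*(h+.02425)+(np.array([-.025,0]) if o else 0);print(k,W(K,np.array([[*a,.104]])))
E
python3 fit.py
```

```text
[ 0.5466 -0.0972  0.1447] 8.288018919606559
[[-0.3196 -0.9378]
 [-0.033  -0.4726]
 [-0.1344 -0.5966]
 [-0.8238 -1.4156]
 [-1.4245 -0.4115]
 [-2.2041 -1.5023]
 [-0.3881 -1.5365]
 [ 0.4876 -1.3694]
 [ 1.2142 -1.8257]
 [ 0.4894 -0.0839]]
[ 0.6509 -0.1091  0.1437] 8.233395926257458
[[ 1.1491 -1.4612]
 [-2.1985 -2.9322]
 [-2.9834  0.4163]
 [-0.6673  0.9255]
 [-1.3335 -1.2838]
 [-1.7396 -0.3563]
 [ 1.2755 -2.3038]
 [ 1.2769 -3.1253]]
lamp in box [ 0.1015 -0.0268]
near [[ 0.4543 -0.1106  0.104 ]]
left [[0.5062 0.0063 0.104 ]]
right [[ 0.5374 -0.2079  0.104 ]]
far [[ 0.6388 -0.0838  0.104 ]]
```

```bash
cat >> h.py <<'E'
def goal(x,y,z,yaw=None):
    s=arm.sense();R=s['ee_rot'];d=R.T@(np.array([x,y,z])-s['tool_pos'])*100
    sp=0
    if yaw is not None:
        cur=np.degrees(np.arctan2(R[1,1],R[0,1]));dw=(yaw-cur+180)%360-180;sp=-dw/6
    print("t",round(s['time_s'],2),"pos",s['tool_pos'],"F",s['ft_force'],"q",s['q'].round(1));print("shift cm",d.round(2),"spin",round(sp,2),"tilt z",R[:,2])
E
python3 -c "
from h import *
goal(.5374,-.2079,.26,8.3)"
```

```text
t 0.15 pos [ 0.2906 -0.5809  0.303 ] F [-0.3984  0.1328  0.6128] q [61.9 35.3 -0.7 81.6  0.5 63.2 -2.3]
shift cm [ 38.76 -22.31   4.34] spin -11.95 tilt z [-0.0009  0.0018 -1.    ]
```

```bash
python3 -m creep '[{"x":4,"y":-2.3,"z":0,"spin":-1},{"x":8,"y":-4.6,"z":0,"spin":-2},{"x":12,"y":-6.9,"z":0,"spin":-3},{"x":16,"y":-9.2,"z":0,"spin":-4},{"x":20,"y":-11.5,"z":0,"spin":-5.2},{"x":24,"y":-13.8,"z":0,"spin":-6.4},{"x":28,"y":-16.1,"z":0,"spin":-7.6},{"x":32,"y":-18.4,"z":0.5,"spin":-8.8},{"x":35,"y":-20.2,"z":1.5,"spin":-10},{"x":38,"y":-21.8,"z":3,"spin":-11.2},{"x":38.8,"y":-22.3,"z":4,"spin":-12},{"x":38.8,"y":-22.3,"z":4.3,"spin":-12}]' 0; python3 - <<'E'
from h import *
goal(.5374,-.2079,.26,8.3)
im=viewer.get_image("wrist");cv2.imwrite("pics/w1.png",im[...,::-1])
goal(.5374,-.2079,.26,8.3)
E
```

```text
time_s: 1.15
tool_pos: [0.5407, -0.198, 0.2582]
ee_rot: [[-0.165, 0.986, -0.001], [0.986, 0.165, 0.011], [0.011, 0.001, -1.0]]
ft_force: [1.0, 0.9, 0.1]
width: 0.0001
t 1.15 pos [ 0.5407 -0.198   0.2582] F [0.9663 0.9001 0.1013] q [ 31.8  32.8 -21.6  97.   13.8  53.   14.5]
shift cm [-0.92 -0.49 -0.19] spin 0.2 tilt z [-0.001   0.0106 -0.9999]
t 1.2 pos [ 0.5388 -0.2023  0.2581] F [-0.0769 -1.6818 -0.1898] q [ 32.   32.8 -21.3  97.   13.9  53.1  14.5]
shift cm [-0.53 -0.22 -0.19] spin 0.13 tilt z [-0.0039  0.0068 -1.    ]
```

View pics/w1.png

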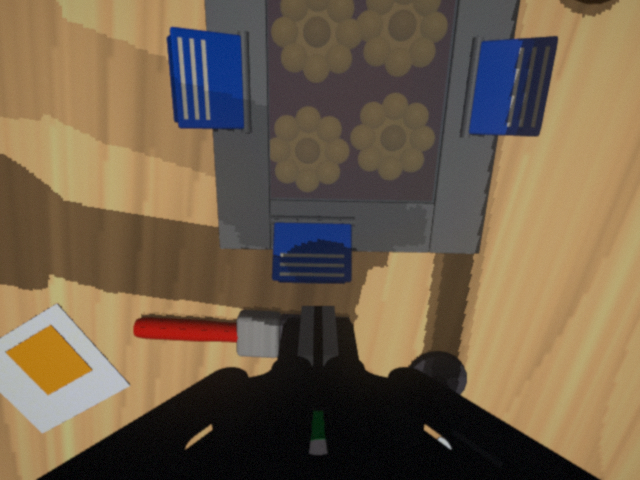

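```bash
cat >> h.py <<'E'
def wray(uv,z,s):
    c=viewer.camera_params("wrist");M=c["mount"];K=c["intrinsics"]
    d=np.array([(uv[0]-K[0,2])/K[0,0],-(uv[1]-K[1,2])/K[1,1],-1])
    R=s['ee_rot'];o=s['tool_pos']+R@M[:3,3];d=R@M[:3,:3]@d
    return o+d*(z-o[2])/d[2]
E
python3 - <<'E'
from h import *
import pickle
s=arm.sense();im=viewer.get_image("wrist");cv2.imwrite("pics/w2.png",im[...,::-1])
pickle.dump({k:np.array(v) for k,v in s.items()},open("s2.pkl","wb"))
goal(.5374,-.2079,.26,8.3)
E
```

```text
t 1.25 pos [ 0.5378 -0.2058  0.259 ] F [ 0.0516 -0.5508  0.274 ] q [ 32.2  32.7 -21.1  97.   13.9  53.2  14.5]
shift cm [-0.2  -0.07 -0.1 ] spin 0.08 tilt z [-0.0039  0.0036 -1.    ]
```

View pics/w2.png

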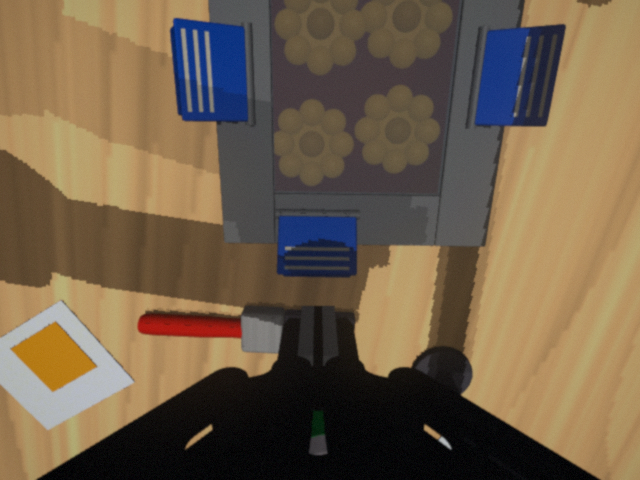

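```bash
python3 - <<'E'
from h import *
import pickle
s=pickle.load(open("s2.pkl","rb"));print(s['tool_pos'])
for n,uv in dict(near=(197,70),right=(317,259),far=(537,76)).items(): print(n,wray(uv,.104,s))
for n,uv in dict(nr=(224,243),fr=(487,245)).items(): print(n,wray(uv,.086,s))
goal(.5374,-.2079,.26,8.3)
E
```

```text
[ 0.5388 -0.2023  0.2581]
near [ 0.4579 -0.1064  0.104 ]
right [ 0.5383 -0.2028  0.104 ]
far [ 0.6384 -0.0805  0.104 ]
nr [ 0.4764 -0.2081  0.086 ]
fr [ 0.6494 -0.1816  0.086 ]
t 1.25 pos [ 0.5378 -0.2058  0.259 ] F [ 0.0516 -0.5508  0.274 ] q [ 32.2  32.7 -21.1  97.   13.9  53.2  14.5]
shift cm [-0.2  -0.07 -0.1 ] spin 0.08 tilt z [-0.0039  0.0036 -1.    ]
```

```bash
python3 -c "
from h import *
goal(.538,-.206,.164,8.3)"
```

```text
t 1.25 pos [ 0.5378 -0.2058  0.259 ] F [ 0.0516 -0.5508  0.274 ] q [ 32.2  32.7 -21.1  97.   13.9  53.2  14.5]
shift cm [-0.06  0.05  9.5 ] spin 0.08 tilt z [-0.0039  0.0036 -1.    ]
```

```bash
python3 -m creep '[{"x":0,"y":0,"z":2.5,"spin":0},{"x":0,"y":0,"z":5,"spin":0},{"x":0,"y":0,"z":6.5,"spin":0},{"x":0,"y":0,"z":7.5,"spin":0},{"x":0,"y":0,"z":8,"spin":0},{"x":0,"y":0,"z":8.4,"spin":0},{"x":0,"y":0,"z":8.8,"spin":0},{"x":0,"y":0,"z":9.1,"spin":0},{"x":0,"y":0,"z":9.4,"spin":0},{"x":0,"y":0,"z":9.4,"spin":0},{"x":0,"y":0,"z":9.4,"spin":0}]'; python3 - <<'E'
from h import *
goal(.538,-.206,.164,8.3)
im=viewer.get_image("wrist");cv2.imwrite("pics/w3.png",im[...,::-1])
E
```

```text
time_s: 2.17
tool_pos: [0.5374, -0.2048, 0.1649]
ee_rot: [[-0.153, 0.988, -0.004], [0.988, 0.153, 0.005], [0.005, -0.003, -1.0]]
ft_force: [0.8, 0.2, 0.1]
width: 0.0001
t 2.17 pos [ 0.5374 -0.2048  0.1649] F [0.7726 0.1883 0.141 ] q [ 30.3  39.5 -18.5 102.2  17.5  41.4  11.3]
shift cm [-0.12  0.04  0.08] spin 0.09 tilt z [-0.0041  0.0045 -1.    ]
```

View pics/w3.png

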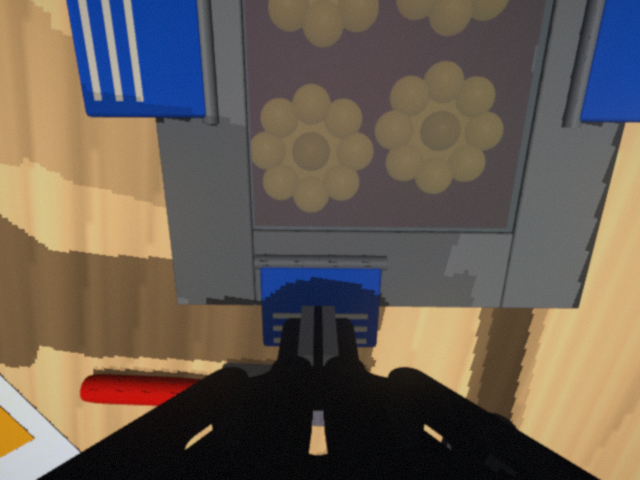

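```bash
python3 -m creep '[{"x":0,"y":0,"z":-2,"spin":0},{"x":0,"y":0,"z":-4.5,"spin":0},{"x":3,"y":-2,"z":-4.5,"spin":0},{"x":6,"y":-4,"z":-4.5,"spin":0},{"x":9,"y":-5.5,"z":-4.5,"spin":0},{"x":10.8,"y":-6.6,"z":-4.5,"spin":0},{"x":10.8,"y":-6.6,"z":-4.5,"spin":0},{"x":10.8,"y":-6.6,"z":-4.5,"spin":0}]'; python3 - <<'E'
from h import *
s=arm.sense()
im=viewer.get_image("wrist");cv2.imwrite("pics/w4.png",im[...,::-1])
goal(.456,-.108,.164,8.3)
import pickle
pickle.dump({k:np.array(v) for k,v in s.items()},open("s4.pkl","wb"))
E
```

```text
time_s: 2.88
tool_pos: [0.4558, -0.1074, 0.2112]
ee_rot: [[-0.156, 0.988, -0.003], [0.988, 0.156, 0.004], [0.005, -0.003, -1.0]]
ft_force: [0.4, -1.3, 0.0]
width: 0.0001
t 2.93 pos [ 0.4566 -0.1086  0.2111] F [-1.0661 -0.3331 -0.6195] q [ 25.1  28.3 -20.3 116.4  15.2  37.9   3.7]
shift cm [ 0.05 -0.04  4.71] spin 0.09 tilt z [-0.0022  0.0038 -1.    ]
```

View pics/w4.png

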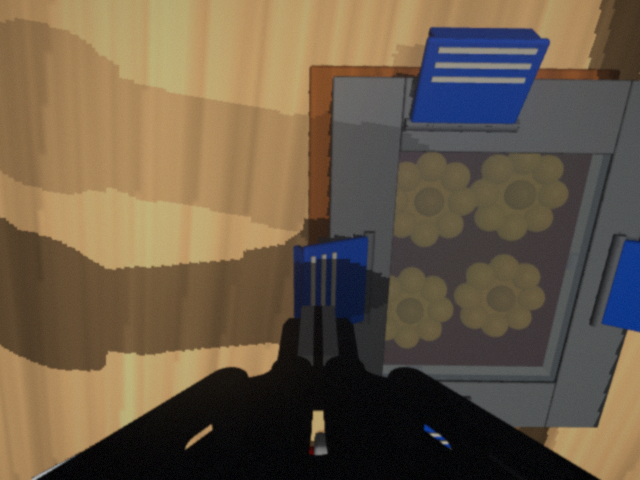

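```bash
python3 - <<'E'
from h import *
import pickle
s=pickle.load(open("s4.pkl","rb"))
for n,uv in dict(near=(324,281),left=(486,66)).items(): print(n,wray(uv,.104,s))
E
```

```text
near [ 0.4582 -0.102   0.104 ]
left [0.5097 0.0061 0.104 ]
```

```bash
python3 -m creep '[{"x":0.3,"y":0,"z":2,"spin":0},{"x":0.3,"y":0,"z":2.7,"spin":0},{"x":0.3,"y":0,"z":3.2,"spin":0},{"x":0.3,"y":0,"z":3.6,"spin":0},{"x":0.3,"y":0,"z":4,"spin":0},{"x":0.3,"y":0,"z":4.3,"spin":0},{"x":0.3,"y":0,"z":4.6,"spin":0},{"x":0.3,"y":0,"z":4.7,"spin":0},{"x":0.3,"y":0,"z":4.7,"spin":0}]'; python3 - <<'E'
from h import *
im=viewer.get_image("wrist");cv2.imwrite("pics/w5.png",im[...,::-1])
goal(.509,.006,.21,8.3)
E
```

```text
time_s: 3.68
tool_pos: [0.4561, -0.1055, 0.1638]
ee_rot: [[-0.154, 0.988, -0.003], [0.988, 0.154, 0.004], [0.004, -0.002, -1.0]]
ft_force: [0.7, 0.5, -0.4]
width: 0.0001
t 3.73 pos [ 0.4561 -0.1055  0.1639] F [0.3063 0.4351 0.0348] q [ 22.6  32.7 -17.6 119.1  18.2  30.9   0.7]
shift cm [10.22  6.93 -4.57] spin 0.09 tilt z [-0.0024  0.0039 -1.    ]
```

View pics/w5.png

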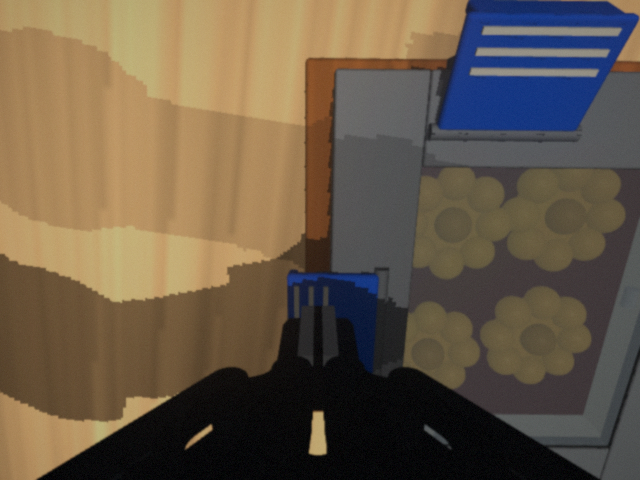

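Near tab looks flat with no reaction force. Now the left one.

```bash
python3 -m creep '[{"x":0,"y":0,"z":-2,"spin":0},{"x":0,"y":0,"z":-4.6,"spin":0},{"x":3,"y":2,"z":-4.6,"spin":0},{"x":6,"y":4,"z":-4.6,"spin":0},{"x":9,"y":6,"z":-4.6,"spin":0},{"x":10.3,"y":6.9,"z":-4.6,"spin":0},{"x":10.3,"y":6.9,"z":-4.6,"spin":0},{"x":10.3,"y":6.9,"z":-4.6,"spin":0}]'; python3 - <<'E'
from h import *
im=viewer.get_image("wrist");cv2.imwrite("pics/w6.png",im[...,::-1])
goal(.509,.006,.164,8.3)
E
```

```text
time_s: 4.4
tool_pos: [0.5086, 0.0077, 0.2103]
ee_rot: [[-0.156, 0.988, -0.002], [0.988, 0.156, 0.004], [0.004, -0.002, -1.0]]
ft_force: [-0.4, -1.2, 0.4]
width: -0.0003
t 4.45 pos [0.5082 0.0061 0.2101] F [ 0.1068 -1.4982  0.6814] q [ 10.2  31.1 -19.6 110.7  15.   40.9  -9.4]
shift cm [-0.04  0.09  4.61] spin 0.09 tilt z [-0.0033  0.0029 -1.    ]
```

View pics/w6.png

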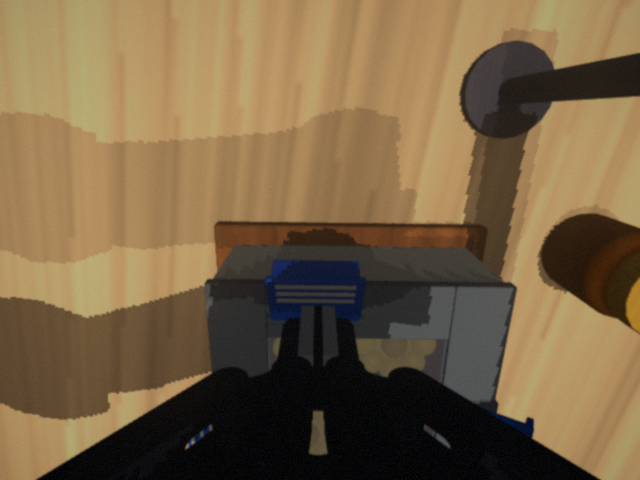

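```bash
python3 -m creep '[{"x":0.2,"y":0,"z":2,"spin":0},{"x":0.2,"y":0,"z":2.7,"spin":0},{"x":0.2,"y":0,"z":3.2,"spin":0},{"x":0.2,"y":0,"z":3.6,"spin":0},{"x":0.2,"y":0,"z":4,"spin":0},{"x":0.2,"y":0,"z":4.3,"spin":0},{"x":0.2,"y":0,"z":4.6,"spin":0},{"x":0.2,"y":0,"z":4.6,"spin":0},{"x":0.2,"y":0,"z":4.6,"spin":0}]'; python3 - <<'E'
from h import *
im=viewer.get_image("wrist");cv2.imwrite("pics/w7.png",im[...,::-1])
goal(.509,.006,.25,8.3)
E
```

```text
time_s: 5.2
tool_pos: [0.5078, 0.0079, 0.1639]
ee_rot: [[-0.153, 0.988, -0.003], [0.988, 0.153, 0.003], [0.003, -0.003, -1.0]]
ft_force: [-0.4, -0.8, 0.1]
width: 0.0
t 5.25 pos [0.5078 0.008  0.1641] F [-0.1673  0.4654 -0.4741] q [  8.4  35.1 -17.5 113.1  17.4  34.5 -11.8]
shift cm [-0.19  0.06 -8.6 ] spin 0.09 tilt z [-0.0031  0.0028 -1.    ]
```

```bash
python3 -m creep '[{"x":0,"y":0,"z":-3,"spin":0},{"x":0,"y":0,"z":-6,"spin":0},{"x":-3,"y":-1,"z":-9,"spin":0},{"x":-6,"y":-2,"z":-12,"spin":0},{"x":-8,"y":-3.5,"z":-15,"spin":0},{"x":-9,"y":-5,"z":-17,"spin":0},{"x":-9,"y":-5,"z":-17,"spin":0},{"x":-9,"y":-5,"z":-17,"spin":0},{"x":-9,"y":-5,"z":-17,"spin":0}]' 1; python3 - <<'E'
from h import *
import pickle
s=arm.sense()
im=viewer.get_image("wrist");cv2.imwrite("pics/w8.png",im[...,::-1])
pickle.dump({k:np.array(v) for k,v in s.items()},open("s8.pkl","wb"))
im=viewer.get_image("scene");cv2.imwrite("pics/sc8.png",im[...,::-1])
goal(.5,-.1,.33,8.3)
E
```

```text
time_s: 6.0
tool_pos: [0.4726, -0.0882, 0.3333]
ee_rot: [[-0.155, 0.988, -0.004], [0.988, 0.155, 0.004], [0.004, -0.003, -1.0]]
ft_force: [-0.2, 0.4, -0.7]
width: 0.0851
t 6.1 pos [ 0.4726 -0.0877  0.3326] F [ 0.6278 -0.1491  0.1134] q [ 25.1  19.9 -23.2 105.5   9.   56.7   7.1]
shift cm [-1.65  2.51  0.24] spin 0.11 tilt z [-0.0055  0.0041 -1.    ]
```

View pics/w7.png

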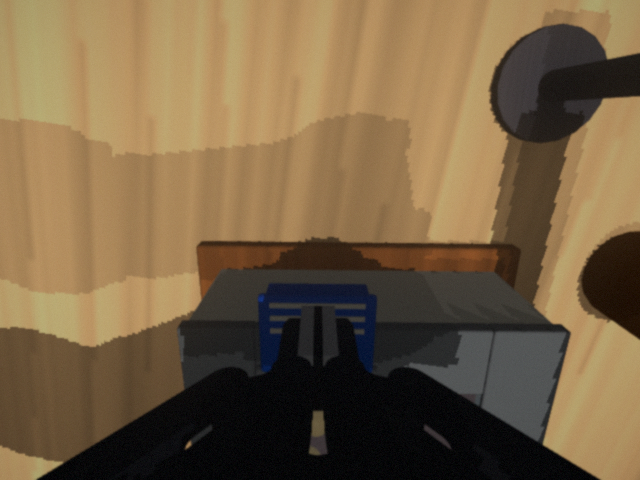

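View pics/w8.png

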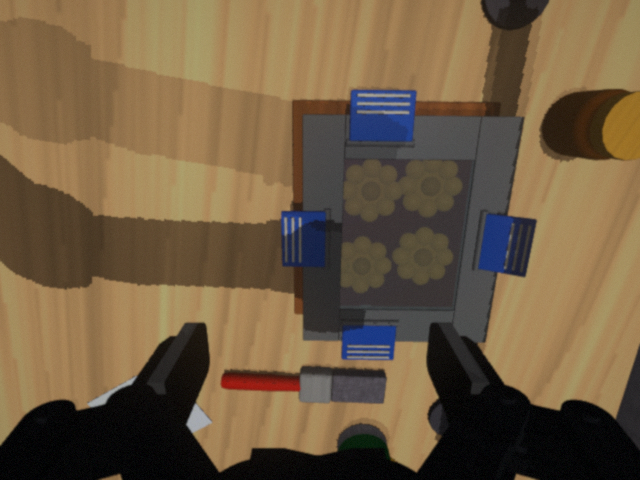

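View pics/sc8.png

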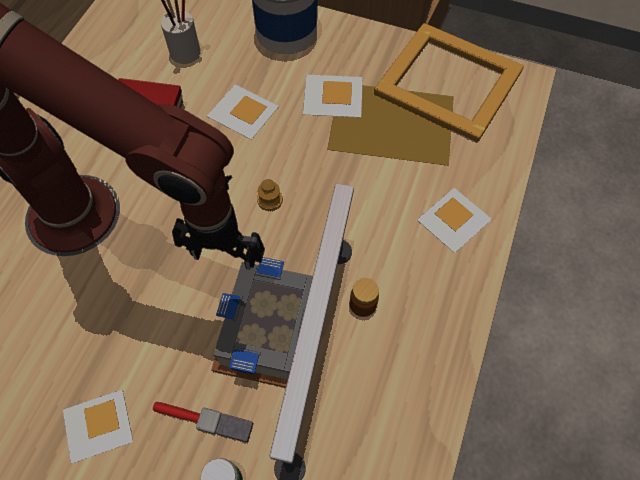

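```bash
python3 - <<'E'
import cv2,numpy as np
a=cv2.imread("pics/scene0.png")[250:385,205:305];b=cv2.imread("pics/sc8.png")[250:385,205:305]
cv2.imwrite("pics/cmp.png",cv2.resize(np.hstack([a,b]),None,fx=4,fy=4))
E
```

```text
(no output)
```

View pics/cmp.png

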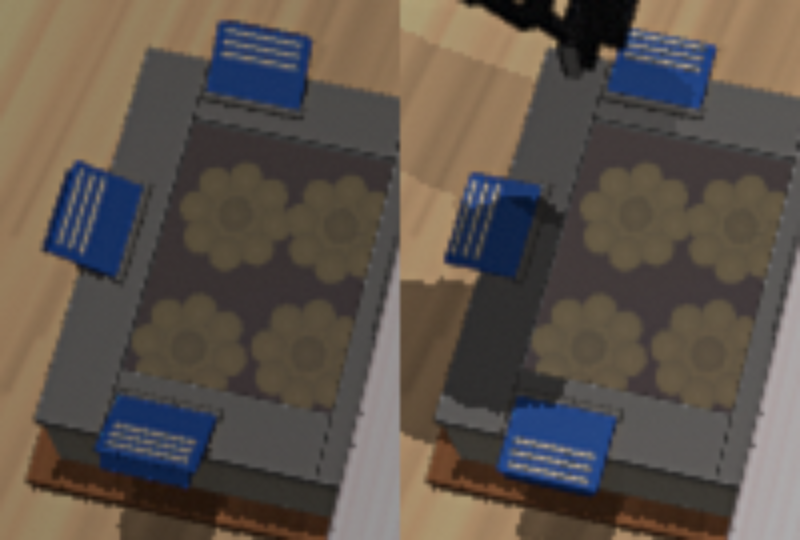

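```bash
python3 - <<'E'
from fit import *
import pickle
s=pickle.load(open("s8.pkl","rb"))
pr={}
for n,uv,z in [("near",(292,240),.09),("left",(383,104),.09),("right",(368,350),.09),("far",(517,247),.104)]:
    pr[n]=wray(uv,z,s);print(n,pr[n])
B=dict(near=[-.098,0,.09],left=[-.025,.113,.09],right=[-.025,-.113,.09],far=[.0932,0,.104])
f=lambda p:np.concatenate([(W(p,np.array([B[k]]))[0]-pr[k])[:2] for k in B])
r=least_squares(f,[.54,-.1,.14]);print(r.x,np.degrees(r.x[2]),r.fun.reshape(-1,2))
K2=r.x
c,sn=np.cos(K2[2]),np.sin(K2[2])
print("lamp in new box",np.array([[c,sn],[-sn,c]])@(L[:2]-K2[:2]),"lamp in old",K,L)
E
```

```text
near [ 0.4531 -0.1086  0.09  ]
left [0.5073 0.0106 0.09  ]
right [ 0.5389 -0.206   0.09  ]
far [ 0.6371 -0.0812  0.104 ]
[ 0.5477 -0.0943  0.1461] 8.37040880313274 [[-0.0024  0.0001]
 [-0.0008  0.0032]
 [ 0.0004 -0.0037]
 [ 0.0028  0.0004]]
lamp in new box [ 0.1    -0.0297] lamp in old [ 0.5466 -0.0972  0.1447] [ 0.6509 -0.1091  0.1437]
```

```bash
python3 - <<'E'
from h import *
im=cv2.imread("pics/sc8.png")
s=arm.sense();p=s['tool_pos'];R=s['ee_rot']
f=4;x0,y0=120,120
cr=cv2.resize(im[y0:y0+150,x0:x0+180],None,fx=f,fy=f,interpolation=cv2.INTER_CUBIC)
cr=cv2.convertScaleAbs(cr,alpha=2.2,beta=20)
for z,c in((0,(0,255,0)),(-.08,(0,255,255)),(-.112,(0,128,255)),(-.16,(255,0,255)),(.06,(255,255,255))):
    for yy in np.linspace(-.0425,.0425,9):
        q=proj("scene",p+R@[0,yy,z])[0]
        cv2.circle(cr,tuple(int(v) for v in (q-[x0,y0])*f),3,c,-1)
cv2.imwrite("pics/grip.png",cr)
E
```

```text
(no output)
```

View pics/grip.png

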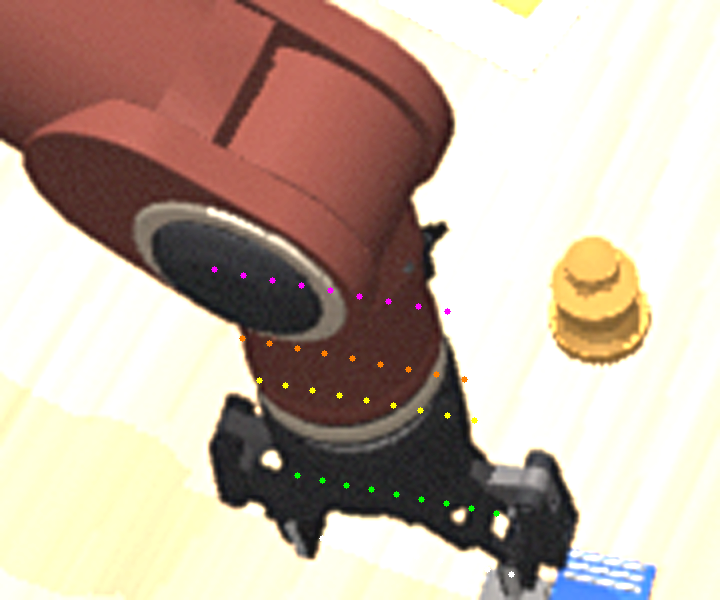

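```bash
python3 -c "
from h import *
goal(.543,-.095,.178,8.35)"
```

```text
t 6.1 pos [ 0.4726 -0.0877  0.3326] F [ 0.6278 -0.1491  0.1134] q [ 25.1  19.9 -23.2 105.5   9.   56.7   7.1]
shift cm [-1.9   6.91 15.42] spin 0.11 tilt z [-0.0055  0.0041 -1.    ]
```

```bash
python3 -m creep '[{"x":-1,"y":3,"z":0,"spin":0.1},{"x":-1.9,"y":6,"z":0,"spin":0.1},{"x":-1.9,"y":6.9,"z":1,"spin":0.1},{"x":-1.9,"y":6.9,"z":3.5,"spin":0.1},{"x":-1.9,"y":6.9,"z":6.5,"spin":0.1},{"x":-1.9,"y":6.9,"z":9.5,"spin":0.1},{"x":-1.9,"y":6.9,"z":12.5,"spin":0.1},{"x":-1.9,"y":6.9,"z":14.5,"spin":0.1},{"x":-1.9,"y":6.9,"z":15.4,"spin":0.1},{"x":-1.9,"y":6.9,"z":15.4,"spin":0.1}]' 1; python3 - <<'E'
from h import *
import pickle
s=arm.sense()
im=viewer.get_image("wrist");cv2.imwrite("pics/w9.png",im[...,::-1])
pickle.dump({k:np.array(v) for k,v in s.items()},open("s9.pkl","wb"))
im=viewer.get_image("scene");cv2.imwrite("pics/sc9.png",cv2.resize(im[150:400,150:400,::-1],None,fx=2.4,fy=2.4))
goal(.548+.989*.0365,-.0945+.1456*.0365,.178,8.35)
E
```

```text
time_s: 6.93
tool_pos: [0.5414, -0.0938, 0.175]
ee_rot: [[-0.148, 0.989, -0.012], [0.989, 0.148, 0.006], [0.007, -0.011, -1.0]]
ft_force: [0.6, 0.5, 0.5]
width: 0.0857
t 7.03 pos [ 0.5434 -0.0943  0.1783] F [0.1281 0.2322 0.5675] q [ 19.6  36.8 -18.5 105.4  16.6  40.8   0.2]
shift cm [-0.09  4.1   0.01] spin 0.02 tilt z [-0.0053  0.0046 -1.    ]
```

View pics/w9.png

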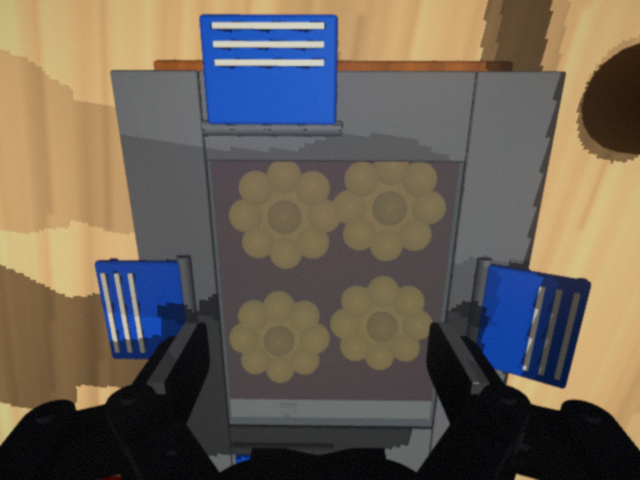

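View pics/sc9.png

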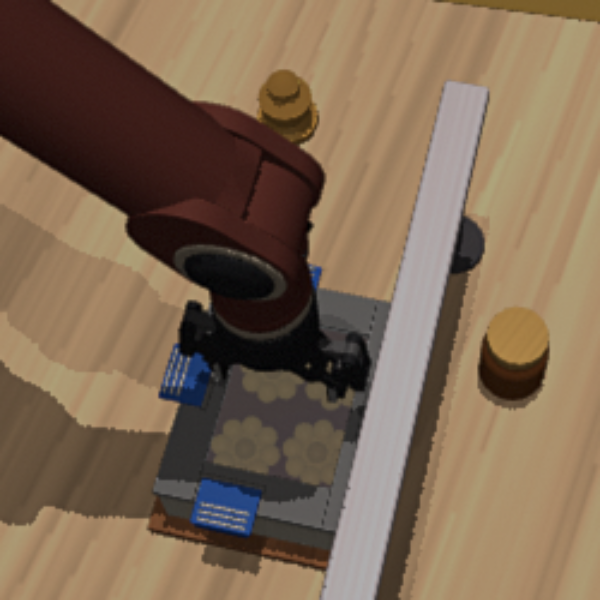

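```bash
python3 -m creep '[{"x":0,"y":1,"z":0,"spin":0},{"x":0,"y":2,"z":0,"spin":0},{"x":0,"y":2.7,"z":0,"spin":0},{"x":0,"y":3.2,"z":0,"spin":0},{"x":0,"y":3.6,"z":0,"spin":0},{"x":0,"y":3.9,"z":0,"spin":0},{"x":0,"y":4.1,"z":0,"spin":0},{"x":0,"y":4.1,"z":0,"spin":0}]'; python3 - <<'E'
from h import *
im=viewer.get_image("wrist");cv2.imwrite("pics/w10.png",im[...,::-1])
im=viewer.get_image("scene");cv2.imwrite("pics/sc10.png",cv2.resize(im[150:400,150:400,::-1],None,fx=2.4,fy=2.4))
goal(.548+.989*.041,-.0945+.1456*.041,.155,8.35)
E
```

```text
time_s: 7.7
tool_pos: [0.5842, -0.0883, 0.1782]
ee_rot: [[-0.147, 0.989, -0.005], [0.989, 0.147, 0.005], [0.005, -0.004, -1.0]]
ft_force: [-0.8, -0.9, 0.0]
width: 0.0855
t 7.8 pos [ 0.5837 -0.0884  0.178 ] F [-0.4387  0.6008 -0.0939] q [ 17.9  39.5 -18.4  99.1  16.3  44.5   0. ]
shift cm [-0.1   0.49  2.3 ] spin 0.02 tilt z [-0.0058  0.0045 -1.    ]
```

View pics/w10.png

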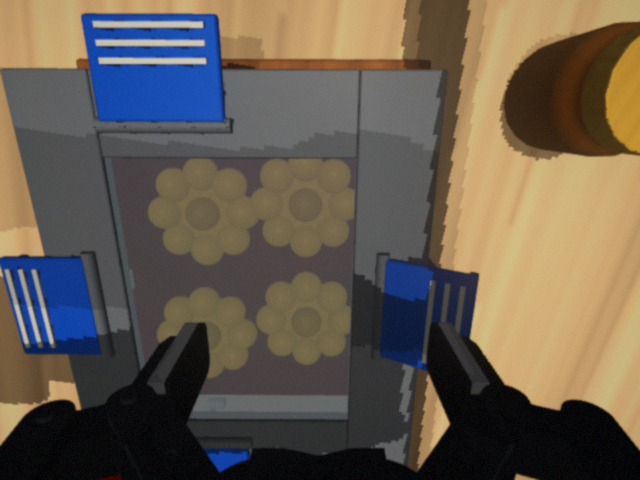

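View pics/sc10.png

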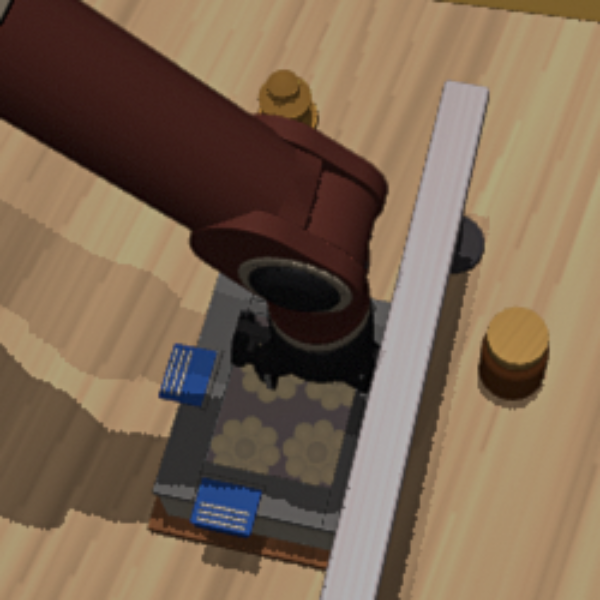

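```bash
python3 -m creep '[{"x":0,"y":0.3,"z":0.4,"spin":0},{"x":0,"y":0.4,"z":0.8,"spin":0},{"x":0,"y":0.4,"z":1.1,"spin":0},{"x":0,"y":0.4,"z":1.4,"spin":0},{"x":0,"y":0.4,"z":1.6,"spin":0},{"x":0,"y":0.4,"z":1.8,"spin":0},{"x":0,"y":0.4,"z":1.8,"spin":0}]'; python3 - <<'E'
from h import *
im=viewer.get_image("wrist");cv2.imwrite("pics/w11.png",im[...,::-1])
goal(.548+.989*.041,-.0945+.1456*.041,.153,8.35)
E
```

```text
time_s: 8.38
tool_pos: [0.5884, -0.0876, 0.1608]
ee_rot: [[-0.147, 0.989, -0.003], [0.989, 0.147, 0.005], [0.005, -0.003, -1.0]]
ft_force: [-1.5, -0.1, 5.8]
width: 0.0857
t 8.43 pos [ 0.5883 -0.0876  0.1609] F [-1.492  -0.2793  5.283 ] q [ 17.4  41.1 -17.9  99.1  17.   42.7  -0.5]
shift cm [-0.1   0.01  0.79] spin 0.02 tilt z [-0.0034  0.0044 -1.    ]
```

View pics/w11.png

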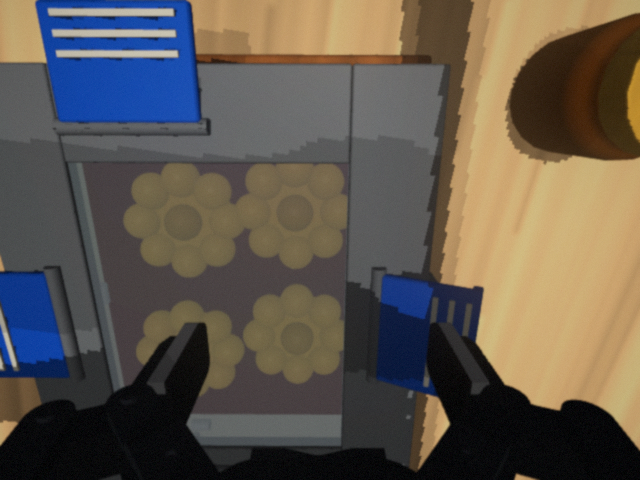

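Contact with the far tab; 5.8 N up as expected. Keep pressing.

```bash
python3 -m creep '[{"x":0,"y":0,"z":0.2,"spin":0},{"x":0,"y":0,"z":0.4,"spin":0},{"x":0,"y":0,"z":0.5,"spin":0},{"x":0,"y":0,"z":0.6,"spin":0},{"x":0,"y":0,"z":0.7,"spin":0},{"x":0,"y":0,"z":0.7,"spin":0}]'; python3 - <<'E'
from h import *
im=viewer.get_image("wrist");cv2.imwrite("pics/w12.png",im[...,::-1])
goal(.548+.989*.041,-.0945+.1456*.041,.153,8.35)
E
```

```text
time_s: 8.93
tool_pos: [0.5876, -0.0876, 0.1532]
ee_rot: [[-0.147, 0.989, -0.006], [0.989, 0.147, 0.004], [0.005, -0.005, -1.0]]
ft_force: [0.3, -0.1, -0.9]
width: 0.0856
t 8.98 pos [ 0.5872 -0.0877  0.153 ] F [ 0.6274  0.0075 -0.4974] q [ 17.2  41.7 -17.6  99.5  17.2  41.9  -0.7]
shift cm [-0.11  0.12  0.  ] spin 0.02 tilt z [-0.0068  0.0043 -1.    ]
```

View pics/w12.png

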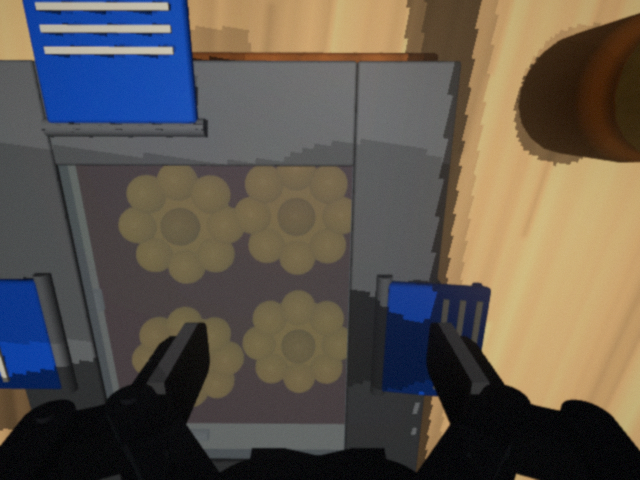

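```bash
python3 -m creep '[{"x":0,"y":-0.3,"z":-0.6,"spin":0},{"x":0,"y":-1.5,"z":-1.2,"spin":0},{"x":0,"y":-3,"z":-1.5,"spin":0},{"x":0,"y":-4.5,"z":-1.5,"spin":0},{"x":0,"y":-5.5,"z":-2.5,"spin":0},{"x":0,"y":-5.5,"z":-5.5,"spin":0},{"x":0,"y":-5.5,"z":-9,"spin":0},{"x":0,"y":-6.5,"z":-13,"spin":0},{"x":0,"y":-7.5,"z":-16,"spin":0},{"x":0,"y":-8,"z":-18,"spin":0},{"x":0,"y":-8,"z":-18,"spin":0},{"x":0,"y":-8,"z":-18,"spin":0}]'; python3 - <<'E'
from h import *
im=viewer.get_image("wrist");cv2.imwrite("pics/w13.png",im[...,::-1])
im=viewer.get_image("scene");cv2.imwrite("pics/sc13.png",im[...,::-1])
im=viewer.get_image("top");cv2.imwrite("pics/t13.png",im[...,::-1])
s=arm.sense();print(s['time_s'],s['tool_pos'],s['ft_force'],abs(s['qvel']).max())
E
```

```text
time_s: 9.98
tool_pos: [0.5087, -0.1004, 0.3343]
ee_rot: [[-0.146, 0.989, -0.006], [0.989, 0.146, 0.003], [0.004, -0.005, -1.0]]
ft_force: [-1.3, -0.6, -1.2]
width: 0.0855
10.1333 [ 0.5084 -0.1002  0.3319] [-0.1759 -0.279  -0.2258] 0.552338706487516
```

View pics/w13.png

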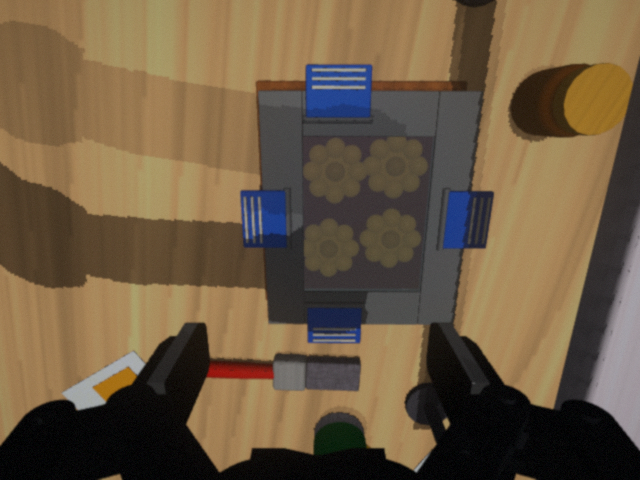

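View pics/sc13.png

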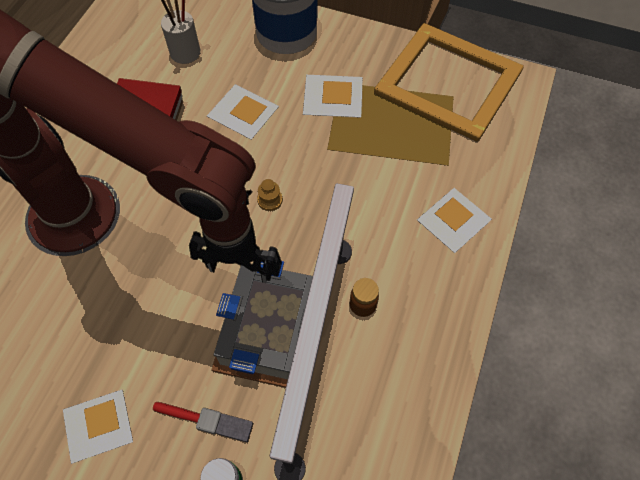

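```bash
python3 -c "
from plant import job
print(job.finish_job())"
```

```text
the job is handed in; nothing more can be done
None
```

All four blue tabs looked snapped flat when I handed the job in at about 10 s. The hand-in gave no verdict, and I had no direct reading of the tab joints.

- **Right, near and left tabs:** I pressed these straight down with the gripper shut. The force was back to about 0 N at the bottom of each press.
- **Far tab:** The moves can't tilt the tool, so I did not lean it back as the task advised. I opened the gripper fully, slid it in below the lamp with the tool vertical, and pressed with the outer finger. The force rose to about 5.8 N, then fell to 0 as the tab gave way.

**Last checks:**
- The last wrist picture shows all four tabs flat, with the near and far ones the same size. The scene pictures agree for the right and near tabs; the gripper partly hides the left one there, and the lamp bar hides the far one.
- The arm was clear of everything, with only noise-level force.
- No force reading suggested contact with the lamp, and by eye the jar, tin, finial and brush had not moved.

**Disagreements:** My camera fit put the lamp bar's middle line about 7–8 mm beyond the far press point, where the task says 10–18 mm. The cameras also disagreed on the tab positions by up to about 7 mm. I planned the far press around the nearer lamp edge.

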